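Refit the post of the napkin-ring caddy

TASK

Put the napkin-ring caddy back together: take the steel post out of its drying block, lower it upright through the two rings stacked on the caddy board and feel about with its foot until it drops fully home in the hole that they hide. Then thread the ring that lies by itself on the worktop over the post so that it rests flat on the other two. Leave the two stacked rings where they stand, and do not disturb the shaker, the mug or the glass.

Things in the scene. Friction and masses are not known exactly. Their poses are not given: they have to be found in the camera images.
- post: Steel post, 12 mm across, 100 mm long, foot chamfered 2 mm; origin at the foot's centre, z up along it. Starts upright in a 15 mm wide, 16 mm deep pocket of a fixed dark wood drying block (56x100x30 mm; its other pocket is empty), foot 14 mm and top 114 mm above the worktop. Fully home in the caddy: foot 6 mm, top 106 mm above the worktop, 40 mm above the two stacked rings.
- ring_low: Lower stacked ring, same size as ring_mid, loose, origin at its underside's centre. Lies on the caddy, a fixed oak board 114x242 mm, top 26 mm above the worktop, flat but for one vertical blind hole 14 mm wide, 20 mm deep, mouth chamfered 2 mm. The hole is at the bottom of the rings' bore but off-centre: its centre is anywhere within 9.5 mm of the bore's axis, different each time.
- ring_mid: round beech napkin ring, 64 mm outside diameter, 40 mm bore, 20 mm tall, its origin at the centre of its underside, z up along the bore. The upper of the two stacked rings, loose, exactly over the lower one, with its underside 46 mm and its top 66 mm above the worktop.
- ring_loose: round beech napkin ring, 64 mm outside diameter, 40 mm bore, 20 mm tall, its origin at the centre of its underside, z up along the bore. The third ring, lying flat by itself on the worktop, to the right of the caddy as the robot sees it.
- pepper: glass shaker with a grey domed cap, 44 mm in diameter, 90 mm tall, origin at the centre of its underside; stands in a low wire rail (top 46 mm above the worktop) at the other end of the caddy board, about 130 mm from the hole. Leave alone.
- mug: spotted china mug, 92 x 127 x 93 mm with its handle, origin at the centre of its underside, at the back right of the caddy. Leave alone.
- glass: upturned clear drinking glass, 77 mm in diameter, 89 mm tall, origin at the centre of its underside, behind the caddy. Leave alone.
Things that resemble listed ones, but are neither listed nor needed, are in the scene too. What is shaped like the ring_loose but red is not meant. What is shaped like the ring_mid but yellow is not meant.

How it is judged:
By the outcome, as a careful person would: the job done as asked, in the order asked, and still so for the second after the job is handed in, with the robot touching nothing.
It also fails if it takes over 72 s, if anything falls off the work surface, if the arm or the gripper's body presses on something with over 40 N, if the wrist force passes 120 N, or if a joint passes its speed limit or range.

ROBOT

A 7-joint arm with a two-finger parallel gripper is mounted at the origin on a cart in front of the work surface, level with it; the furniture and walls round the work are solid. World frame = base frame: x ahead of the robot, y to its left, z up, the work surface at z = 0. Lengths are in m, angles in rad, forces in N, time in s.
With the tool pointing down it reaches from about 0.425 to 0.875 m from the base axis. Payload 4.7 kg.
Tool frame: the origin (TCP) lies midway between the tips of the shut fingers; the grasp point (between the pads) lies 19 mm behind it (ctrl.grip_point_offset is the distance from the TCP to the grasp point, in m); z points along the fingers, y is the line along which they close (so a half turn about z gives the same grasp; the last joint's range is limited). The gripper opens to 87 mm and grips with 3 to 60 N. Pads are 19 mm wide; open, the fingers measure 117 mm over their backs; the gripper's body (75 mm by 190 mm) begins 51 mm behind the grasp point.
Start: joints at [1.196, 0.321, -0.07, 1.45, 0.023, 1.371, -0.057], TCP at [0.246, -0.602, 0.223] pointing down, gripper open.
Joint ranges: [-2.86, 2.86], [-0.3, 2.09], [-1.38, 1.24], [0.06, 2.45], [-1.56, 4.7], [0.09, 2.05], [-2.69, 2.69]. Speed limits (rad/s): [2.57, 2.57, 3.14, 3.14, 3.14, 3.14, 3.14].

INTERFACE

Orientations are given as a rotation vector (axis times angle).
In Python, from bench import ctrl gives the robot as it stands.
- The arm moves only by the tool move_arm, never from a script. Its argument "increments" is text: rows parted by semicolons, each of 7 numbers parted by spaces: the shift along the world's x, y, z in mm, then the turn, a rotation vector about the world's x, y, z in degrees, then the closure in counts, from 0 (fully open) to 255 (shut). A call has exactly 8 rows; each row shifts and turns the commanded pose from where the row before left it; what a row does not reach is not made up. A row lasts 1/12 s, in which the tool goes at most 41.7 mm and 7.16 degrees, less where a joint would pass 70% of its speed; a pose out of reach is approached as far as the arm can. A call with a gripper value outside its range is refused whole. The fingers move at their own pace and stop on an object; "grip_force" is the grip in N (left out, the last holds). Time passes only in rows, so rows that do not move let the fingers close, or fill a call up. It gives the time, the measured TCP pose, the force, the opening and the grip force at its end, in the units of the state.
- ctrl.get_state(): the state, without advancing time (a new reading comes with each control period).
- ctrl.get_image(name): name is "side" or "top" or "wrist"; returns a dict with "frame" (420x560x3 uint8, red, green, blue), "depth" (420x560 float32, m along the optical axis (not along the pixel's ray), 0 where there is no reading), "fx", "fy", "cx", "cy" (pixels), "position" and "orientation" of the camera in the world. Camera axes: x right, y down, z forward; pixel columns grow to the right and rows downward; lengths in m; the calibration is good to about 2 mm. The wrist camera is an equidistant fisheye: a pixel r from the principal point sees the ray r / f radians off the axis. A picture is of the moment at which its call begins.
- ctrl.close_job(): hands the job in; it is judged then, once.
Trained networks look in a picture, given as the dict that the camera call returned (one of the last four; its "shot" number tells which), for a name from the list of things; names that differ only in an ending like _2 or _b are one class to them, and where a whole thing is asked for, a point or a joint stands for the part that bears it (a point fixed in the world has none). Each returns a list of dicts, best first, with "score" (0 to 1); they miss things now and then, are a little off and sometimes report something else, mostly with a low value. They report only what shows in the picture. A call takes as long as a camera call. They do not tell look-alikes from the thing itself.
- ctrl.find_in(target, picture): "centre" ([x, y, z] in m, in world coordinates, good to about 4 mm: the middle of the surface that is visible of it).
- ctrl.silhouettes(target, picture): "region" (420x560 bool, what is visible of it).
The state is a dict: "time": time; "joint_positions": joint angles; "qd": joint speeds; "joint_torque": joint torques, N m; "position": TCP position; "tool_rot": TCP orientation; "ft_force": force on the tool from outside, world axes, zero at the start; "torque": the same for the moment, N m; "grip_width": opening from 0.0 (shut) to 1.0 (fully open); "grip_force": force on a finger pad.
Only numpy, scipy, OpenCV 4.12 (cv2) and the standard library are available. Lean on these libraries where they do the work, as an engineer would, in place of code of your own. Each camera call takes 0.05 s, during which the arm holds its last target. There are 200 camera calls.

## Working session

There is one attempt and no reset: what is moved stays moved. The work goes in short steps, Python scripts to look and compute and a tool call to move; the robot and the scene stay as the last step left them, time stands still between calls to the robot, and variables do not carry over. Pictures are saved under pics/ and viewed, at most 10 in all, crops included, and the job is handed in when it is done.

Besides the shell and the picture viewer there is one more tool, called after "Call:" as a command line: name --argument value ..., lists and objects as JSON in quotes. move_arm: Moves the arm, as the interface text tells. Its arguments: {"type":"object","properties":{"increments":{"type":"string"},"grip_force":{"type":"number"}},"required":["increments"]}

```bash
mkdir -p pics; cat > h.py <<'E'
import numpy as np, cv2
from scipy.spatial.transform import Rotation as R
from bench import ctrl
def rot(o):
    o=np.asarray(o,float)
    return o if o.shape==(3,3) else (R.from_rotvec(o).as_matrix() if o.size==3 else R.from_quat(o).as_matrix())
def cloud(p):
    h,w=p['depth'].shape; u,v=np.meshgrid(np.arange(w),np.arange(h)); d=p['depth']
    c=np.stack([(u-p['cx'])/p['fx']*d,(v-p['cy'])/p['fy']*d,d],-1)
    return c@rot(p['orientation']).T+np.asarray(p['position'])
def save(p,name,box=None,k=1):
    f=p['frame'][:,:,::-1]
    if box: f=f[box[1]:box[3],box[0]:box[2]]
    cv2.imwrite('pics/'+name,cv2.resize(f,None,fx=k,fy=k,interpolation=cv2.INTER_CUBIC))
E
python3 - <<'E'
from h import *
t=ctrl.get_image('top'); s=ctrl.get_image('side')
save(t,'t0.png',k=1.4);save(s,'s0.png',k=1.4)
print(t['orientation'],t['position'],t['fx'],s['position'])
for n in ['post','ring_low','ring_mid','ring_loose','pepper','mug','glass']:
    for nm,p in (('top',t),('side',s)):
        for r in ctrl.find_in(n,p)[:4]: print(n,nm,np.round(r['centre'],3),round(r['score'],2))
E
```

```text
[-2.20787205  2.15876062 -0.06982911] [ 0.49834728 -0.08026079  1.38547162] 514.1177932431317 [1.24043321 0.22202158 0.50109661]
post top [0.463 0.191 0.082] 0.58
post side [0.469 0.19  0.074] 0.48
ring_low side [ 0.733 -0.284  0.062] 0.73
ring_low side [ 0.56  -0.045  0.037] 0.65
ring_mid top [ 0.522 -0.216  0.023] 0.59
ring_mid top [ 0.53  -0.054  0.068] 0.52
ring_mid side [ 0.532 -0.219  0.016] 0.83
ring_mid side [ 0.54  -0.055  0.065] 0.73
ring_mid side [0.8   0.103 0.078] 0.45
ring_loose top [ 0.536 -0.338  0.019] 0.8
ring_loose top [ 0.428 -0.355  0.018] 0.68
ring_loose side [ 0.44  -0.353  0.015] 0.76
ring_loose side [ 0.543 -0.333  0.016] 0.55
pepper top [0.505 0.064 0.108] 0.81
mug top [ 0.722 -0.304  0.038] 0.95
mug side [ 0.735 -0.281  0.063] 0.58
glass top [0.758 0.099 0.091] 0.74
glass side [0.795 0.105 0.073] 0.62
```

View pics/t0.png

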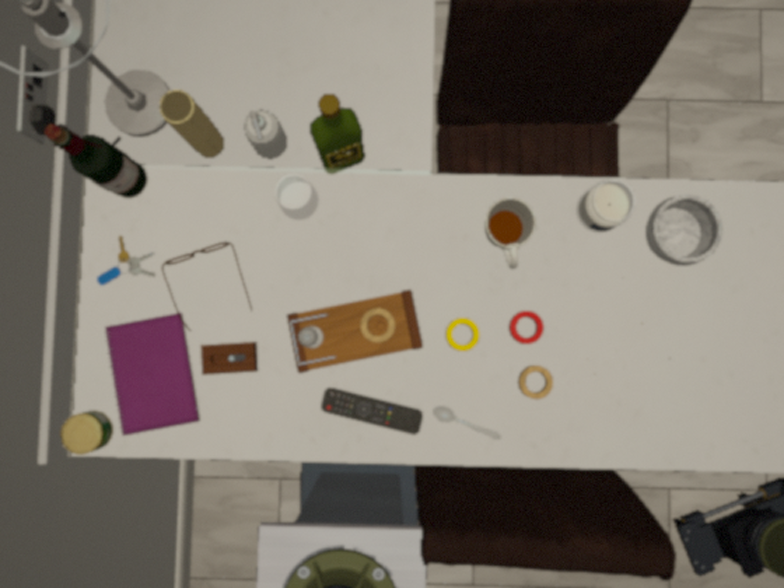

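View pics/s0.png

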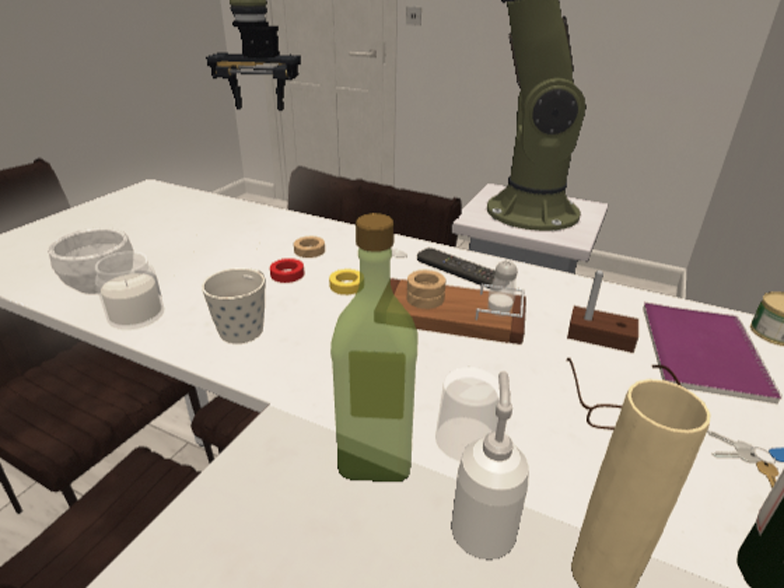

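The top view shows three single rings: yellow at (462,334), red at (526,327) and plain beech at (535,381), all in the 1.4x picture. The beech one fits ring_loose. The stack is at (378,325), the post at (237,358) and the pepper at (310,337). I'll confirm the loose ring in a crop and fit the geometry.

```bash
python3 - <<'E'
from h import *
t=ctrl.get_image('top'); c=cloud(t)
a=cv2.resize(t['frame'][215:300,300:410],(440,340),interpolation=cv2.INTER_CUBIC)
b=cv2.resize(t['frame'][205:270,230:300],(366,340),interpolation=cv2.INTER_CUBIC)
cv2.imwrite('pics/c1.png',np.hstack([a,b])[:,:800,::-1])
def fit(cx,cy,r,zlo,zhi,name):
    m=(np.hypot(c[...,0]-cx,c[...,1]-cy)<r)&(c[...,2]>zlo)&(c[...,2]<zhi)
    q=c[m]; (x,y),rad=cv2.minEnclosingCircle(q[:,:2].astype(np.float32))
    print(name,len(q),'mean',q.mean(0).round(4),'enc',round(x,4),round(y,4),round(rad,4),'z',np.percentile(q[:,2],[5,50,95]).round(4))
fit(.53,-.054,.045,.058,.075,'stack'); fit(.428,-.355,.045,.012,.03,'loose'); fit(.463,.191,.03,.06,.13,'post')
fit(.522,-.216,.045,.012,.03,'yellow');fit(.505,.064,.035,.09,.13,'pepper');fit(.536,-.338,.045,.012,.03,'red')
m=(abs(c[...,0]-.47)<.09)&(abs(c[...,1]-.19)<.09)&(c[...,2]>.022)&(c[...,2]<.04); print('block',cv2.minAreaRect(c[m][:,:2].astype(np.float32)))
m=(abs(c[...,0]-.52)<.09)&(abs(c[...,1]-.0)<.16)&(c[...,2]>.018)&(c[...,2]<.034); print('board',cv2.minAreaRect(c[m][:,:2].astype(np.float32)))
m=(np.hypot(c[...,0]-.53,c[...,1]+.054)<.012); print('bore z',np.percentile(c[m][:,2],[5,50,95]).round(4))
s=ctrl.get_image('side'); q=cloud(s); m=(np.hypot(q[...,0]-.463,q[...,1]-.191)<.03)&(q[...,2]>.06)&(q[...,2]<.13); z=q[m]; print('post side',z.mean(0),z[:,2].max())
w=ctrl.get_image('wrist'); print('wrist',w['position'],w['orientation'],w['fx'],w['cx'],w['cy']); st=ctrl.get_state(); print(st['position'],st['tool_rot'],st['ft_force'],ctrl.grip_point_offset)
E
```

```text
stack 297 mean [ 0.5318 -0.0566  0.0655] enc 0.5318 -0.0566 0.0318 z [0.0612 0.0654 0.0698]
loose 291 mean [ 0.4324 -0.3567  0.0196] enc 0.4327 -0.3566 0.0319 z [0.0145 0.0198 0.0241]
post 37 mean [0.4666 0.1963 0.0984] enc 0.4663 0.1982 0.006 z [0.0658 0.1096 0.1151]
yellow 282 mean [ 0.5191 -0.2168  0.0194] enc 0.5192 -0.217 0.0319 z [0.0149 0.0196 0.024 ]
pepper 154 mean [0.5086 0.0653 0.11  ] enc 0.5092 0.0658 0.0178 z [0.1021 0.1105 0.1164]
red 285 mean [ 0.5352 -0.3385  0.0193] enc 0.5351 -0.3386 0.0321 z [0.0145 0.0196 0.0236]
block ((0.4801870882511139, 0.18171951174736023), (0.07943689078092575, 0.19992581009864807), 20.556346893310547)
board ((0.5207778215408325, -0.012703359127044678), (0.11376643925905228, 0.2421339899301529), 12.741462707519531)
bore z [0.0028 0.0249 0.03  ]
post side [0.46889103 0.1982251  0.08938635] 0.11557641801229784
wrist [ 0.32513498 -0.56987224  0.3861161 ] [ 2.38451315 -1.60142073 -0.25155692] 325.19226210127806 281.5137842661948 207.38100525930864
[ 0.24638458 -0.60151859  0.22262251] [ 3.08231389e+00  6.06869174e-01 -6.02164372e-07] [ 0.08571653 -0.44529173 -0.13549938] 0.0187
```

View pics/c1.png

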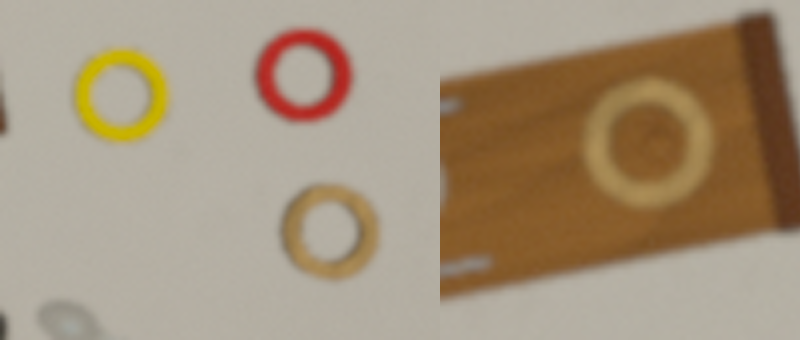

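The crop confirms it: the plain beech ring (crop 330,231) is ring_loose. Bore depths of about 3 mm suggest the hole shows in the depth map, so I'll extract it from there.

```bash
python3 - <<'E'
from h import *
cs=[cloud(ctrl.get_image('top')) for _ in range(8)]; c=np.median(cs,0)
m=np.hypot(c[...,0]-.5318,c[...,1]+.0566)<.022
v,u=np.where(m); 
img=(c[...,2]*1000).round().astype(int)[v.min():v.max()+1,u.min():u.max()+1]; print(img)
b=m&(c[...,2]<.017)&(np.hypot(c[...,0]-.5318,c[...,1]+.0566)<.017); print(c[b].round(4), c[b].mean(0))
# ring fits
for cx,cy,lo,hi in((.5318,-.0566,.06,.072),(.4325,-.3567,.012,.026)):
    k=(np.hypot(c[...,0]-cx,c[...,1]-cy)<.04)&(c[...,2]>lo)&(c[...,2]<hi); print(c[k].mean(0), cv2.minEnclosingCircle(c[k][:,:2].astype(np.float32)))
k=(np.hypot(c[...,0]-.4665,c[...,1]-.198)<.013)&(c[...,2]>.09); print('post',c[k].round(4))
E
```

```text
[[65 67 66 67 66 66 66 66 66 64 66 64 66 66 66 66 67]
 [64 66 65 63 64 61 39 25 28 26 26 45 65 66 67 66 66]
 [65 64 65 66 39 26 27 25 28 24 27 27 24 60 66 66 68]
 [65 66 63 32 26 26 27 25 24 26 28 25 26 24 56 66 68]
 [66 64 42 28 26 26 22 27 27 24 27 26 27 25 26 64 64]
 [66 62 27 26 27 26 27 26 24 27 27 27 26 25 25 26 66]
 [67 43 26 27 25 24 26 26 27 23  7  6 24 27 26 27 63]
 [66 27 24 25 28 27 25 26 24  5  6  4  6 24 29 26 64]
 [64 26 25 25 27 24 27 25  6  5  4  7  7 24 24 25 64]
 [64 25 26 26 25 25 25 27  5  7  8  6  8 24 27 27 66]
 [63 29 26 26 25 24 24 25 24  4  5  7  8 26 27 28 66]
 [65 64 26 24 24 25 26 24 27 23 25 26 24 24 25 24 65]
 [67 63 26 25 28 28 24 26 24 28 26 25 25 27 26 66 65]
 [65 63 64 24 27 25 24 25 27 25 27 26 25 26 28 67 66]
 [65 65 63 67 23 26 25 26 26 24 26 27 26 64 66 66 65]
 [65 64 66 69 64 27 28 25 24 27 24 27 66 63 65 66 65]
 [64 65 67 65 66 67 66 66 64 64 65 65 66 66 67 66 65]]
[[ 0.5386 -0.0603  0.0068]
 [ 0.5387 -0.063   0.0059]
 [ 0.5359 -0.0577  0.0053]
 [ 0.5359 -0.0604  0.0059]
 [ 0.536  -0.063   0.0044]
 [ 0.5361 -0.0657  0.0062]
 [ 0.5332 -0.0551  
[... 535 characters left out ...]
16 ] ((0.4320055842399597, -0.3568689227104187), 0.032000888139009476)
post [[0.4704 0.2006 0.1141]
 [0.4704 0.1984 0.1128]
 [0.4705 0.1958 0.1135]
 [0.4704 0.1948 0.1067]
 [0.4702 0.1942 0.0979]
 [0.4678 0.2032 0.1129]
 [0.4679 0.2006 0.1139]
 [0.468  0.198  0.1143]
 [0.468  0.1958 0.1132]
 [0.468  0.1938 0.1111]
 [0.4679 0.1931 0.1027]
 [0.4677 0.193  0.0913]
 [0.4654 0.2026 0.1152]
 [0.4655 0.2001 0.1154]
 [0.4655 0.198  0.1141]
 [0.4656 0.1954 0.1147]
 [0.4655 0.1939 0.11  ]
 [0.4654 0.193  0.1025]
 [0.4651 0.193  0.0907]
 [0.4628 0.2037 0.1101]
 [0.4629 0.2007 0.1122]
 [0.4631 0.1977 0.1148]
 [0.4631 0.1957 0.1128]
 [0.463  0.1941 0.1085]
 [0.4627 0.1943 0.0961]
 [0.4605 0.1989 0.1092]]
```

Hole at about (0.533, -0.061), 4.4 mm from the bore axis and bottom at 6 mm, which fits the description. The post is at about (0.466, 0.199). I'll approach it with the fingers closing along x.

Call:
move_arm --increments "25 35 0 0 0 6.8 0;25 35 0 0 0 6.8 0;25 35 0 0 0 6.8 0;25 35 0 0 0 6.8 0;25 35 0 0 0 6.8 0;25 35 0 0 0 6.8 0;25 35 0 0 0 6.8 0;25 35 0 0 0 6.8 0" --grip_force 50

```text
time: 2.02
position: [0.441, -0.3285, 0.223]
tool_rot: [2.458, 1.955, -0.0]
ft_force: [0.2, -0.4, 0.1]
grip_width: 0.999
grip_force: 0.0
```

Call:
move_arm --increments "1 37 0 0 0 6.7 0;1 37 0 0 0 6.6 0;1 37 0 0 0 0 0;1 37 0 0 0 0 0;1 37 0 0 0 0 0;1 37 0 0 0 0 0;1 37 0 0 0 0 0;1 37 0 0 0 0 0"

```text
time: 2.68
position: [0.4479, -0.0325, 0.2229]
tool_rot: [2.221, 2.22, -0.0]
ft_force: [0.6, 0.2, -0.2]
grip_width: 0.999
grip_force: 0.0
```

Call:
move_arm --increments "2 37 0 0 0 0 0;2 37 0 0 0 0 0;2 37 0 0 0 0 0;2 37 0 0 0 0 0;2 37 0 0 0 0 0;2 37 0 0 0 0 0;0 0 0 0 0 0 0;0 0 0 0 0 0 0"

```text
time: 3.35
position: [0.4595, 0.1903, 0.2228]
tool_rot: [-2.215, -2.227, -0.001]
ft_force: [0.3, -0.3, -0.3]
grip_width: 1.001
grip_force: 0.0
```

Call:
move_arm --increments "3 4 -20 0 0 0 0;3.5 4.7 -20 0 0 0 0;0 0 -20 0 0 0 0;0 0 -20 0 0 0 0;0 0 -20 0 0 0 0;0 0 -20 0 0 0 0;0 0 -20 0 0 0 0;0 0 0 0 0 0 100" --grip_force 15

```text
time: 4.02
position: [0.4643, 0.193, 0.079]
tool_rot: [-2.223, -2.216, 0.01]
ft_force: [-0.5, -1.6, -0.2]
grip_width: 0.979
grip_force: 0.0
```

Call:
move_arm --increments "0 0 0 0 0 0 150;0 0 0 0 0 0 180;0 0 0 0 0 0 200;0 0 0 0 0 0 220;0 0 0 0 0 0 240;0 0 0 0 0 0 250;0 0 0 0 0 0 255;0 0 0 0 0 0 255"

```text
time: 4.68
position: [0.4667, 0.1965, 0.0827]
tool_rot: [2.222, 2.221, 0.0]
ft_force: [-0.1, 1.1, -0.0]
grip_width: 0.406
grip_force: 0.0
```

Call:
move_arm --increments "0 0 0 0 0 0 255;0 0 0 0 0 0 255;0 0 0 0 0 0 255;0 0 0 0 0 0 255;0 0 0 0 0 0 255;0 0 0 0 0 0 255;0 0 0 0 0 0 255;0 0 0 0 0 0 255"

```text
time: 5.35
position: [0.4666, 0.1964, 0.0825]
tool_rot: [2.222, 2.221, -0.0]
ft_force: [-0.0, -0.5, -0.7]
grip_width: 0.131
grip_force: 15.0
```

```bash
python3 - <<'E'
from h import *
w=ctrl.get_image('wrist'); save(w,'w1.png',k=1.4); s=ctrl.get_state(); print({k:np.round(v,4) for k,v in s.items() if k in('position','tool_rot','ft_force','torque','grip_width','grip_force')})
print(w['position'],R.from_matrix(rot(w['orientation'])).as_matrix().round(3))
E
```

```text
{'position': array([0.4666, 0.1964, 0.0825]), 'tool_rot': array([ 2.2218,  2.221 , -0.    ]), 'ft_force': array([-0.1594, -0.0842, -1.0842]), 'torque': array([-0.0231, -0.2016,  0.0029]), 'grip_force': np.float64(14.9999), 'grip_width': np.float64(0.1304)}
[0.46699263 0.28065393 0.24605613] [[ 1.    -0.001 -0.001]
 [-0.001 -0.952 -0.306]
 [-0.     0.306 -0.952]]
```

View pics/w1.png

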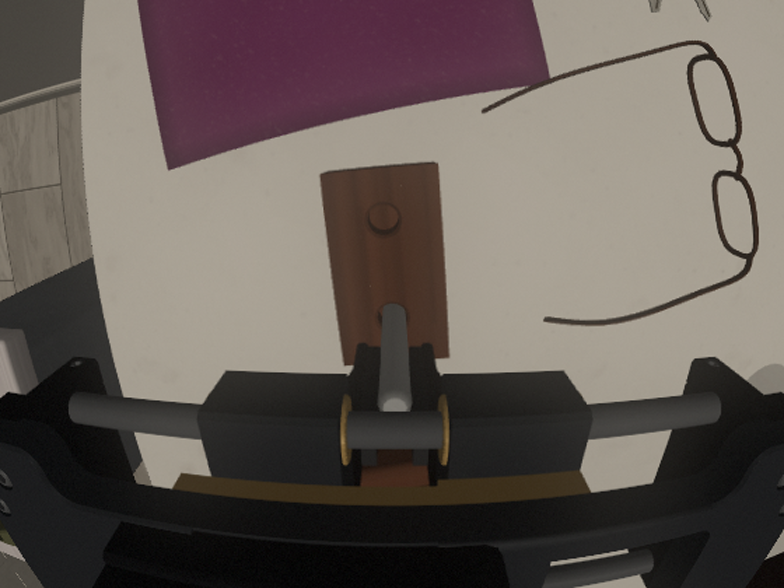

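Grip width is 11.4 mm, so the post is held, sitting at the +y side of the pads. I'll tighten the grip, lift, and then measure how the post sits in the hand.

Call:
move_arm --increments "0 0 0 0 0 0 255;0 0 0 0 0 0 255;0 0 5 0 0 0 255;0 0 10 0 0 0 255;0 0 20 0 0 0 255;0 0 30 0 0 0 255;0 0 35 0 0 0 255;0 0 30 0 0 0 255" --grip_force 58

```text
time: 6.07
position: [0.4665, 0.197, 0.2154]
tool_rot: [2.22, 2.221, 0.002]
ft_force: [0.8, 0.2, -0.3]
grip_width: 0.118
grip_force: 58.0
```

Call:
move_arm --increments "0 0 5 0 0 0 255;0 0 0 0 0 0 255;0 0 0 0 0 0 255;0 0 0 0 0 0 255;0 0 0 0 0 0 255;0 0 0 0 0 0 255;0 0 0 0 0 0 255;0 0 0 0 0 0 255"

```text
time: 6.73
position: [0.4663, 0.1964, 0.217]
tool_rot: [-2.221, -2.221, 0.001]
ft_force: [0.4, -1.1, -1.4]
grip_width: 0.119
grip_force: 58.0
```

```bash
cat >> h.py <<'E'
def wcloud(p):
    h,w=p['depth'].shape; u,v=np.meshgrid(np.arange(w),np.arange(h)); d=p['depth']
    x=(u-p['cx'])/p['fx']; y=(v-p['cy'])/p['fy']; th=np.hypot(x,y)+1e-9
    k=np.tan(th)/th
    return np.stack([x*k*d,y*k*d,d],-1)@rot(p['orientation']).T+np.asarray(p['position'])
E
cat > post.py <<'E'
from h import *
def run():
    s=ctrl.get_state(); tp=np.array(s['position'])
    print('tcp',tp.round(4),np.round(s['ft_force'],1),np.round(s['torque'],2),round(s['grip_width'],3))
    for nm,f in (('wrist',wcloud),('side',cloud),('top',cloud)):
        p=ctrl.get_image(nm); c=f(p)
        for r in ctrl.silhouettes('post',p)[:1]:
            q=c[r['region']]-tp; q=q[np.isfinite(q).all(1)&(np.hypot(q[:,0],q[:,1])<.03)]
            print(nm,round(r['score'],2),len(q))
            for lo in range(-75,40,15):
                k=q[(q[:,2]*1000>lo)&(q[:,2]*1000<lo+15)]*1000
                if len(k)>5: print('  z',lo,len(k),np.median(k,0).round(1),'x5-95',np.percentile(k[:,0],[5,95]).round(1),'y5-95',np.percentile(k[:,1],[5,95]).round(1))
run()
E
python3 post.py
```

```text
tcp [0.4663 0.1964 0.217 ] [ 0.4 -1.1 -1.4] [-0.04 -0.11 -0.05] 0.119
side 0.75 183
  z -75 19 [  3.4   2.5 -63.3] x5-95 [0.4 4.5] y5-95 [-2.3  7.2]
  z -60 39 [  3.7   1.5 -52.6] x5-95 [1.1 6. ] y5-95 [-3.3  7.1]
  z -45 44 [  4.4   1.7 -37.4] x5-95 [0.  6.5] y5-95 [-3.5  6.8]
  z -30 46 [  4.5   1.9 -22. ] x5-95 [0.7 6.7] y5-95 [-3.5  7.2]
  z -15 35 [ 4.   1.9 -9.3] x5-95 [0.6 6.7] y5-95 [-3.3  6.9]
top 0.31 0
```

Post sits 2 mm to +y of the TCP, upright, with its foot 68.5 mm below the TCP. Next I carry it over the hole.

Call:
move_arm --increments "4 -17 0 0 0 0 255;9 -35 0 0 0 0 255;9 -35 0 0 0 0 255;9 -35 0 0 0 0 255;9 -35 0 0 0 0 255;9 -35 0 0 0 0 255;9 -35 0 0 0 0 255;8.7 -32.7 0 0 0 0 255"

```text
time: 7.7
position: [0.5335, -0.0657, 0.2177]
tool_rot: [2.222, 2.219, -0.001]
ft_force: [0.4, -0.2, 0.3]
grip_width: 0.12
grip_force: 58.0
```

Call:
move_arm --increments "0 0 0 0 0 0 255;0 0 0 0 0 0 255;0 0 -15 0 0 0 255;0 0 -20 0 0 0 255;0 0 -20 0 0 0 255;0 0 -15 0 0 0 255;0 0 0 0 0 0 255;0 0 0 0 0 0 255"

```text
time: 8.37
position: [0.5328, -0.0618, 0.1474]
tool_rot: [-2.219, -2.222, 0.0]
ft_force: [0.1, 0.5, 0.3]
grip_width: 0.118
grip_force: 58.0
```

```bash
python3 post.py; python3 - <<'E'
from h import *
w=ctrl.get_image('wrist'); save(w,'w2.png',(120,120,440,420),2)
E
```

```text
tcp [ 0.5328 -0.0618  0.1474] [0.1 0.5 0.3] [ 0.02 -0.16 -0.  ] 0.118
wrist 0.95 1573
  z -75 35 [ -0.3   5.8 -62.8] x5-95 [-5.7  4.4] y5-95 [1.1 6.6]
  z -60 117 [ -0.2   5.7 -52.1] x5-95 [-5.3  4.8] y5-95 [2.3 6.6]
  z -45 142 [ -0.2   5.8 -36.8] x5-95 [-5.4  5.1] y5-95 [2.8 6.5]
  z -30 168 [ -0.1   5.7 -22. ] x5-95 [-5.2  5.4] y5-95 [2.2 6.7]
  z -15 211 [ 0.5  5.7 -7.3] x5-95 [-5.   5.2] y5-95 [2.9 6.6]
  z 0 235 [-0.   5.9  8.3] x5-95 [-4.6  4.9] y5-95 [3.7 6.9]
  z 15 328 [ 0.   5.9 23.5] x5-95 [-4.8  4.8] y5-95 [3.4 6.9]
  z 30 318 [ 0.3  3.  32.3] x5-95 [-4.7  5.2] y5-95 [-0.4  5.9]
```

View pics/w2.png

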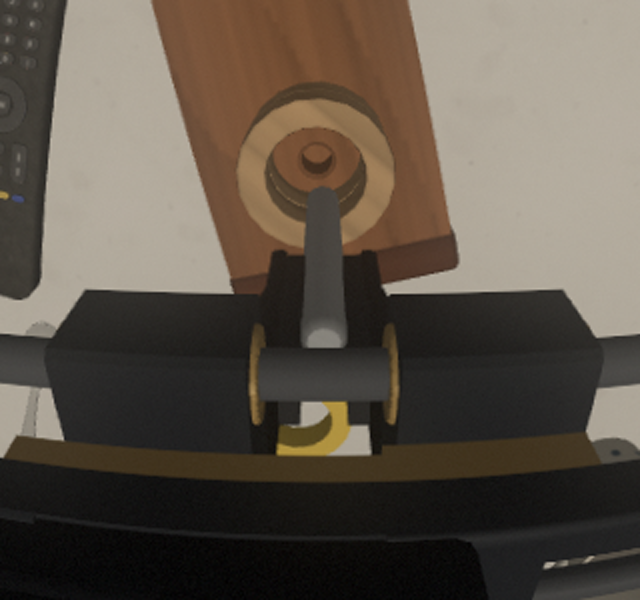

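The bore shows with the hole at about (317,157) in the crop and the post foot at about (323,190). I'll measure hole and post in the same wrist frame.

```bash
python3 - <<'E'
from h import *
s=ctrl.get_state(); tp=np.array(s['position']); print(tp.round(4))
c=np.median([wcloud(ctrl.get_image('wrist')) for _ in range(6)],0)
r=np.hypot(c[...,0]-.5318,c[...,1]+.0566)
b=(r<.018)&(c[...,2]<.021); q=c[b]; print('hole pts',len(q),q.mean(0).round(4),q.min(0).round(4),q.max(0).round(4))
k=(r<.036)&(c[...,2]>.061)&(c[...,2]<.071)&(r>.018); print('ring',cv2.minEnclosingCircle(c[k][:,:2].astype(np.float32)))
f=(r<.02)&(c[...,2]>.021)&(c[...,2]<.031); print('floor',f.sum(),c[f].mean(0).round(4))
sub=c[120:300,200:360]
m=(b)[120:300,200:360]; v,u=np.where(m); print('pix',u.min()+200,u.max()+200,v.min()+120,v.max()+120)
P=ctrl.get_image('wrist')
def proj(X):
    d=rot(P['orientation']).T@(np.array(X)-P['position']); th=np.arctan2(np.hypot(d[0],d[1]),d[2]); n=d[:2]/np.hypot(*d[:2]); return np.array([P['cx'],P['cy']])+P['fx']*th*n
print('proj mouth (.533,-.061,.026)',proj([.533,-.061,.026]), 'foot',proj(tp+[0,.001,-.0685]),proj(tp+[0,.002,-.0685]), 'ringtop centre', proj([.5318,-.0566,.066]))
E
```

```text
[ 0.5339 -0.0633  0.1484]
hole pts 150 [ 0.531  -0.0672  0.0103] [ 0.5246 -0.0706  0.0069] [ 0.538  -0.0598  0.021 ]
ring ((0.5310977697372437, -0.0581657737493515), 0.03195587173104286)
floor 821 [ 0.5314 -0.0618  0.0271]
pix 272 286 193 205
proj mouth (.533,-.061,.026) [280.94059363 197.17712062] foot [281.94596066 218.50482787] [281.94476163 217.25783485] ringtop centre [279.3128737  205.80112539]
```

Call:
move_arm --increments "-1 -0.3 -6 0 0 0 255;-0.5 0 -8 0 0 0 255;0 0 -8 0 0 0 255;0 0 -8 0 0 0 255;0 0 -8 0 0 0 255;0 0 -6 0 0 0 255;0 0 0 0 0 0 255;0 0 0 0 0 0 255"

```text
time: 9.73
position: [0.5315, -0.0634, 0.103]
tool_rot: [-2.221, -2.221, 0.0]
ft_force: [0.2, 0.1, -0.4]
grip_width: 0.12
grip_force: 58.0
```

Call:
move_arm --increments "0 0 -2 0 0 0 255;0 0 -2 0 0 0 255;0 0 -2 0 0 0 255;0 0 -2 0 0 0 255;0 0 -2 0 0 0 255;0 0 -2 0 0 0 255;0 0 0 0 0 0 255;0 0 0 0 0 0 255"

```text
time: 10.4
position: [0.5317, -0.0636, 0.0915]
tool_rot: [-2.222, -2.221, 0.0]
ft_force: [-0.2, 0.5, -0.6]
grip_width: 0.12
grip_force: 58.0
```

Call:
move_arm --increments "0 0 -1 0 0 0 255;0 0 -1 0 0 0 255;0 0 -1 0 0 0 255;0 0 -1 0 0 0 255;0 0 -1 0 0 0 255;0 0 -1 0 0 0 255;0 0 0 0 0 0 255;0 0 0 0 0 0 255"

```text
time: 11.07
position: [0.5318, -0.0636, 0.0855]
tool_rot: [-2.222, -2.221, 0.0]
ft_force: [0.1, 0.0, -0.9]
grip_width: 0.118
grip_force: 58.0
```

Call:
move_arm --increments "0 0 -1.5 0 0 0 255;0 0 -1.5 0 0 0 255;0 0 -1.5 0 0 0 255;0 0 -1.5 0 0 0 255;0 0 -1.5 0 0 0 255;0 0 -1 0 0 0 255;0 0 0 0 0 0 255;0 0 0 0 0 0 255"

```text
time: 11.73
position: [0.5318, -0.0636, 0.077]
tool_rot: [-2.222, -2.221, 0.0]
ft_force: [0.5, 0.3, -1.5]
grip_width: 0.123
grip_force: 58.0
```

Call:
move_arm --increments "0 0 -0.7 0 0 0 255;0 0 -0.7 0 0 0 255;0 0 -0.7 0 0 0 255;0 0 -0.4 0 0 0 255;0 0 0 0 0 0 255;0 0 0 0 0 0 255;0 0 0 0 0 0 255;0 0 0 0 0 0 255"

```text
time: 12.4
position: [0.5318, -0.0636, 0.0746]
tool_rot: [2.222, 2.221, 0.0]
ft_force: [0.9, 0.2, -1.4]
grip_width: 0.123
grip_force: 58.0
```

Call:
move_arm --increments "0 0 -0.5 0 0 0 255;0 0 -0.5 0 0 0 255;0 0 -0.5 0 0 0 255;0 0 0 0 0 0 255;0 0 0 0 0 0 255;0 0 0 0 0 0 255;0 0 0 0 0 0 255;0 0 0 0 0 0 255"

```text
time: 13.07
position: [0.5324, -0.0636, 0.0744]
tool_rot: [2.221, 2.22, 0.0]
ft_force: [-2.0, 0.0, 8.2]
grip_width: 0.12
grip_force: 58.0
```

Contact at 8 N with the foot at about 6 mm: home. I'll release and retreat.

Call:
move_arm --increments "0 0 0 0 0 0 245;0 0 0 0 0 0 235;0 0 0 0 0 0 220;0 0 0 0 0 0 200;0 0 0 0 0 0 180;0 0 0 0 0 0 150;0 0 0 0 0 0 120;0 0 1 0 0 0 120" --grip_force 5

```text
time: 13.73
position: [0.5315, -0.0635, 0.0737]
tool_rot: [-2.221, -2.221, 0.0]
ft_force: [-0.0, 0.0, -0.1]
grip_width: 0.428
grip_force: 0.0
```

Call:
move_arm --increments "0 0 2 0 0 0 100;0 0 10 0 0 0 100;0 0 20 0 0 0 80;0 0 25 0 0 0 50;0 0 25 0 0 0 0;0 0 25 0 0 0 0;0 0 20 0 0 0 0;0 0 0 0 0 0 0"

```text
time: 14.4
position: [0.5347, -0.0635, 0.2066]
tool_rot: [2.216, 2.216, 0.007]
ft_force: [1.0, -0.1, 0.1]
grip_width: 0.956
grip_force: 0.0
```

```bash
python3 - <<'E'
from h import *
c=np.median([cloud(ctrl.get_image('top')) for _ in range(3)],0)
w=[ctrl.get_image('wrist') for _ in range(4)]; cw=np.median([wcloud(x) for x in w],0); cs=cloud(ctrl.get_image('side'))
print(ctrl.get_state()['position'])
for nm,q in(('top',c),('wrist',cw),('side',cs)):
    r=np.hypot(q[...,0]-.5325,q[...,1]+.0615)
    k=q[(r<.014)&(q[...,2]>.08)&(q[...,2]<.13)]
    if len(k)>3: print(nm,'post',len(k),'ztop',np.percentile(k[:,2],[50,95,100]).round(4),'x',np.percentile(k[:,0],[2,98]).round(4),'y',np.percentile(k[:,1],[2,98]).round(4))
    rr=np.hypot(q[...,0]-.5318,q[...,1]+.0566); k=q[(rr<.04)&(q[...,2]>.06)&(q[...,2]<.072)&(rr>.017)]
    if len(k)>20: print(nm,'ring',k.mean(0).round(4),cv2.minEnclosingCircle(k[:,:2].astype(np.float32)))
save(w[-1],'w3.png',k=1.4)
E
```

```text
[ 0.53123743 -0.06350563  0.20013131]
wrist post 251 ztop [0.1051 0.1076 0.1081] x [0.5257 0.5369] y [-0.0705 -0.0571]
wrist ring [ 0.531  -0.0562  0.067 ] ((0.5309186577796936, -0.05788018926978111), 0.03196750953793526)
side post 60 ztop [0.0947 0.1069 0.1076] x [0.5297 0.5386] y [-0.0653 -0.0558]
side ring [ 0.5371 -0.0539  0.0653] ((0.5325039029121399, -0.056516896933317184), 0.0324234664440155)
```

View pics/w3.png

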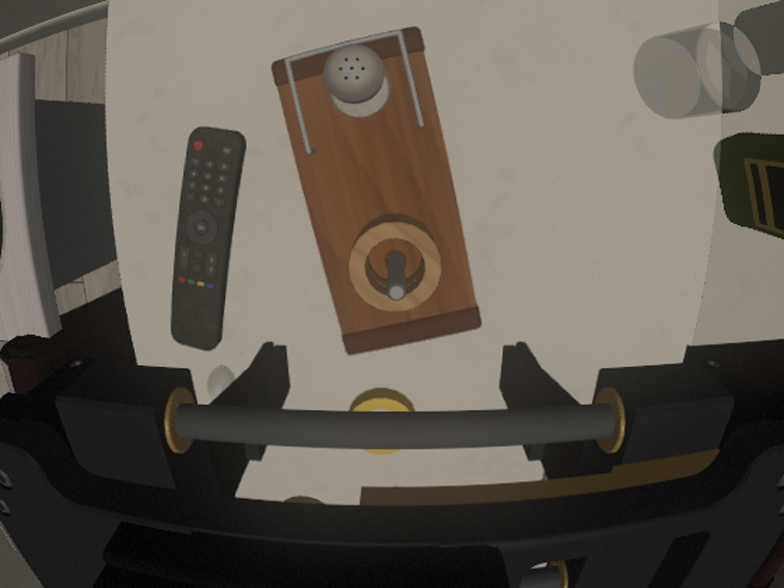

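The picture shows the post standing upright in the stack, its top at (397,292) and about 106 mm high, with the rings still concentric. Now to the loose ring.

Call:
move_arm --increments "-6 -18 0 0 0 0 0;-13 -39 0 0 0 0 0;-13 -39 0 0 0 0 0;-13 -39 0 0 0 0 0;-13 -39 0 0 0 0 0;-13 -39 0 0 0 0 0;-13 -39 0 0 0 0 0;-13 -39 0 0 0 0 0"

```text
time: 15.47
position: [0.4336, -0.3562, 0.2006]
tool_rot: [-2.221, -2.221, 0.0]
ft_force: [0.5, -1.1, -0.4]
grip_width: 1.002
grip_force: 0.0
```

Call:
move_arm --increments "-2 -2 -15 0 0 0 0;0 0 -25 0 0 0 0;0 0 -25 0 0 0 0;0 0 -25 0 0 0 0;0 0 -20 0 0 0 0;0 0 0 0 0 0 0;0 0 0 0 0 0 0;0 0 0 0 0 0 0"

```text
time: 16.13
position: [0.4335, -0.3569, 0.0921]
tool_rot: [2.221, 2.22, 0.001]
ft_force: [1.1, -0.2, 0.2]
grip_width: 1.003
grip_force: 0.0
```

```bash
python3 - <<'E'
from h import *
w=[ctrl.get_image('wrist') for _ in range(3)]; q=np.median([wcloud(x) for x in w],0); 
print(ctrl.get_state()['position'])
rr=np.hypot(q[...,0]-.432,q[...,1]+.357); k=q[(rr<.045)&(q[...,2]>.013)&(q[...,2]<.026)]
print(len(k),k.mean(0),cv2.minEnclosingCircle(k[:,:2].astype(np.float32)))
c=np.median([cloud(ctrl.get_image('side')) for _ in range(3)],0); rr=np.hypot(c[...,0]-.432,c[...,1]+.357); k=c[(rr<.045)&(c[...,2]>.008)&(c[...,2]<.026)]
print('side',len(k),cv2.minEnclosingCircle(k[:,:2].astype(np.float32)))
save(w[-1],'w4.png',k=1.4)
E
```

```text
[ 0.4338048  -0.35728051  0.09276462]
3338 [ 0.43165477 -0.35737522  0.02080927] ((0.4315212070941925, -0.3591468036174774), 0.03207189217209816)
side 237 ((0.4322287440299988, -0.3573651909828186), 0.03401097282767296)
```

View pics/w4.png

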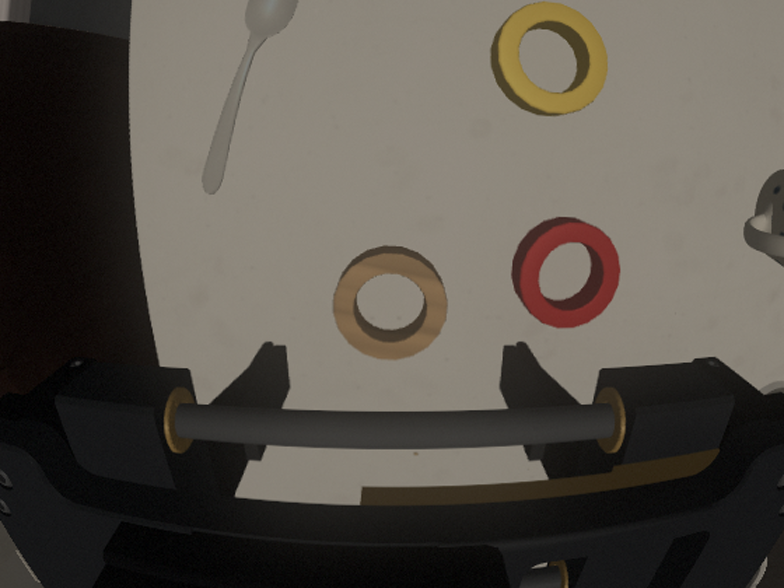

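The beech ring lies at (390,302) in the picture, centred between the open fingers, and the red ring at (567,272) is clear of them. I'll descend on it.

Call:
move_arm --increments "-2 -0.7 -20 0 0 0 0;0 0 -25 0 0 0 0;0 0 -20 0 0 0 0;0 0 -10 0 0 0 0;0 0 -4 0 0 0 0;0 0 -2 0 0 0 0;0 0 0 0 0 0 0;0 0 0 0 0 0 0"

```text
time: 17.1
position: [0.4317, -0.3578, 0.0113]
tool_rot: [2.22, 2.22, 0.0]
ft_force: [1.4, 0.1, 0.5]
grip_width: 0.995
grip_force: 0.0
```

Call:
move_arm --increments "0 0 -2 0 0 0 0;0 0 -2 0 0 0 0;0 0 -1 0 0 0 0;0 0 0 0 0 0 20;0 0 0 0 0 0 30;0 0 0 0 0 0 40;0 0 0 0 0 0 50;0 0 0 0 0 0 60" --grip_force 10

```text
time: 17.77
position: [0.4308, -0.3573, 0.0051]
tool_rot: [2.222, 2.221, 0.0]
ft_force: [-0.4, 0.2, -0.6]
grip_width: 0.799
grip_force: 0.0
```

Call:
move_arm --increments "0 0 0 0 0 0 80;0 0 0 0 0 0 100;0 0 0 0 0 0 120;0 0 0 0 0 0 120;0 0 0 0 0 0 120;0 0 0 0 0 0 120;0 0 0 0 0 0 120;0 0 0 0 0 0 120"

```text
time: 18.43
position: [0.4309, -0.3573, 0.0051]
tool_rot: [2.222, 2.221, 0.0]
ft_force: [1.1, -0.4, 0.6]
grip_width: 0.728
grip_force: 10.0
```

Width 63 mm, so it has the ring. I'll firm the grip and lift.

Call:
move_arm --increments "0 0 0 0 0 0 125;0 0 0 0 0 0 125;0 0 0 0 0 0 125;0 0 10 0 0 0 125;0 0 25 0 0 0 125;0 0 35 0 0 0 125;0 0 35 0 0 0 125;0 0 35 0 0 0 125" --grip_force 30

```text
time: 19.1
position: [0.4305, -0.3567, 0.1471]
tool_rot: [-2.221, -2.221, -0.0]
ft_force: [1.5, -0.6, -0.8]
grip_width: 0.724
grip_force: 30.0
```

Call:
move_arm --increments "0 0 10 0 0 0 125;6 18 0 0 0 0 125;12 36 0 0 0 0 125;13 38 0 0 0 0 125;13 38 0 0 0 0 125;13 38 0 0 0 0 125;13 38 0 0 0 0 125;10 32 0 0 0 0 125"

```text
time: 19.77
position: [0.5112, -0.116, 0.1555]
tool_rot: [2.22, 2.223, 0.001]
ft_force: [0.7, -0.3, -0.9]
grip_width: 0.723
grip_force: 30.0
```

Call:
move_arm --increments "10 32 0 0 0 0 125;7 22 0 0 0 0 125;3.4 8.6 0 0 0 0 125;0 0 0 0 0 0 125;0 0 0 0 0 0 125;0 0 0 0 0 0 125;0 0 0 0 0 0 125;0 0 0 0 0 0 125"

```text
time: 20.43
position: [0.5308, -0.0586, 0.1549]
tool_rot: [2.225, 2.218, -0.001]
ft_force: [0.3, -0.0, -0.8]
grip_width: 0.723
grip_force: 30.0
```

```bash
python3 - <<'E'
from h import *
w=[ctrl.get_image('wrist') for _ in range(3)]; q=np.median([wcloud(x) for x in w],0); s=ctrl.get_state(); tp=np.array(s['position'])
print(tp,s['grip_width'],s['ft_force'])
d=q-tp; rr=np.hypot(d[...,0],d[...,1]); k=d[(rr<.045)&(d[...,2]>.008)&(d[...,2]<.021)]
print('held ring rel tcp',len(k),cv2.minEnclosingCircle(k[:,:2].astype(np.float32)),np.percentile(k[:,2],[5,50,95]))
save(w[-1],'w5.png',(120,120,440,420),2)
E
```

```text
[ 0.5310565  -0.05755634  0.15506366] 0.7255820408551156 [ 0.10856749 -0.03687368 -0.95109888]
held ring rel tcp 5423 ((8.346730464836583e-05, 0.006565222982317209), 0.040612492710351944) [0.0101681  0.01602374 0.0170376 ]
```

View pics/w5.png

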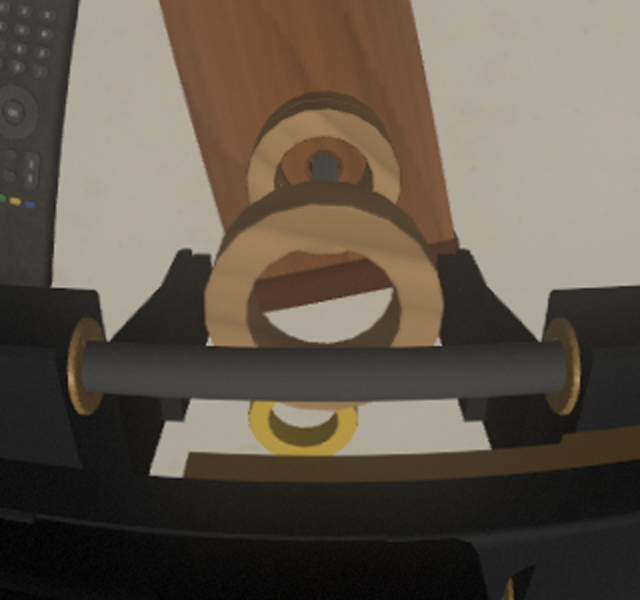

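The ring is held level, and the post top shows beyond it at (325,165). I'll lower it over the post.

Call:
move_arm --increments "0 0.7 -8 0 0 0 125;0 0 -10 0 0 0 125;0 0 -10 0 0 0 125;0 0 -10 0 0 0 125;0 0 -5 0 0 0 125;0 0 0 0 0 0 125;0 0 0 0 0 0 125;0 0 0 0 0 0 125"

```text
time: 21.25
position: [0.5315, -0.0559, 0.1123]
tool_rot: [2.221, 2.221, 0.001]
ft_force: [-0.5, 0.6, -0.6]
grip_width: 0.722
grip_force: 30.0
```

Call:
move_arm --increments "0 0 -2 0 0 0 125;0 0 -3 0 0 0 125;0 0 -4 0 0 0 125;0 0 -4 0 0 0 125;0 0 -4 0 0 0 125;0 0 -4 0 0 0 125;0 0 0 0 0 0 125;0 0 0 0 0 0 125"

```text
time: 21.92
position: [0.531, -0.0559, 0.0907]
tool_rot: [-2.221, -2.221, 0.0]
ft_force: [0.3, -0.3, 0.2]
grip_width: 0.721
grip_force: 30.0
```

Call:
move_arm --increments "0 -0.7 -3 0 0 0 125;0 0 -4 0 0 0 125;0 0 -4 0 0 0 125;0 0 -3 0 0 0 125;0 0 -2 0 0 0 125;0 0 -1 0 0 0 125;0 0 0 0 0 0 125;0 0 0 0 0 0 125"

```text
time: 22.58
position: [0.5313, -0.0566, 0.0741]
tool_rot: [2.222, 2.221, 0.0]
ft_force: [-0.3, 0.2, 0.1]
grip_width: 0.725
grip_force: 30.0
```

Call:
move_arm --increments "0 0 -0.5 0 0 0 125;0 0 -0.5 0 0 0 125;0 0 -0.5 0 0 0 125;0 0 -0.5 0 0 0 125;0 0 0 0 0 0 125;0 0 0 0 0 0 125;0 0 0 0 0 0 125;0 0 0 0 0 0 125"

```text
time: 23.25
position: [0.5312, -0.0567, 0.0721]
tool_rot: [2.222, 2.221, 0.0]
ft_force: [0.9, 0.8, -0.2]
grip_width: 0.723
grip_force: 30.0
```

Call:
move_arm --increments "0 0 -0.5 0 0 0 125;0 0 -0.5 0 0 0 125;0 0 -0.5 0 0 0 125;0 0 0 0 0 0 125;0 0 0 0 0 0 125;0 0 0 0 0 0 125;0 0 0 0 0 0 125;0 0 0 0 0 0 125"

```text
time: 23.92
position: [0.5313, -0.0567, 0.071]
tool_rot: [2.222, 2.221, -0.0]
ft_force: [-2.0, -0.4, 5.3]
grip_width: 0.722
grip_force: 30.0
```

Contact at 71 mm, as expected. I'll open slowly and back off upward.

Call:
move_arm --increments "0 0 0 0 0 0 65;0 0 0 0 0 0 55;0 0 0 0 0 0 40;0 0 0 0 0 0 20;0 0 0 0 0 0 0;0 0 0 0 0 0 0;0 0 0 0 0 0 0;0 0 0 0 0 0 0" --grip_force 5

```text
time: 24.58
position: [0.5312, -0.0566, 0.0705]
tool_rot: [2.222, 2.221, 0.0]
ft_force: [0.1, 0.3, 0.6]
grip_width: 0.994
grip_force: 0.0
```

Call:
move_arm --increments "0 0 3 0 0 0 0;0 0 8 0 0 0 0;0 0 15 0 0 0 0;0 0 25 0 0 0 0;0 0 30 0 0 0 0;0 0 30 0 0 0 0;0 0 20 0 0 0 0;0 0 0 0 0 0 0"

```text
time: 25.25
position: [0.5343, -0.0565, 0.2073]
tool_rot: [2.216, 2.216, 0.007]
ft_force: [0.3, 0.0, -0.5]
grip_width: 0.997
grip_force: 0.0
```

Call:
move_arm --increments "0 -25 10 0 0 0 0;0 -35 0 0 0 0 0;0 -35 0 0 0 0 0;0 -35 0 0 0 0 0;0 -35 0 0 0 0 0;0 -25 0 0 0 0 0;0 0 0 0 0 0 0;0 0 0 0 0 0 0"

```text
time: 25.92
position: [0.5304, -0.2484, 0.211]
tool_rot: [-2.225, -2.216, -0.0]
ft_force: [0.0, 1.7, 0.4]
grip_width: 1.004
grip_force: 0.0
```

```bash
python3 - <<'E'
from h import *
t=ctrl.get_image('top'); s=ctrl.get_image('side'); print(ctrl.get_state()['position'])
for nm,c in(('top',cloud(t)),('side',cloud(s))):
    rr=np.hypot(c[...,0]-.5318,c[...,1]+.0566)
    for lo,hi in((.081,.091),(.04,.078),(.095,.13)):
        k=c[(rr<.045)&(c[...,2]>lo)&(c[...,2]<hi)]
        if len(k)>4: print(nm,lo,len(k),cv2.minEnclosingCircle(k[:,:2].astype(np.float32)),np.percentile(k[:,2],[5,50,98]).round(4),k[:,:2].mean(0).round(4))
a=cv2.resize(s['frame'][150:270,240:400],(533,400),interpolation=cv2.INTER_CUBIC); b=cv2.resize(t['frame'][200:275,230:280],(267,400),interpolation=cv2.INTER_CUBIC)
cv2.imwrite('pics/f.png',np.hstack([a,b])[...,::-1])
E
```

```text
[ 0.53141548 -0.24513046  0.21147605]
top 0.081 287 ((0.5324257016181946, -0.05696073919534683), 0.031971387565135956) [0.082  0.0857 0.09  ] [ 0.5315 -0.0568]
top 0.04 23 ((0.5260889530181885, -0.056817494332790375), 0.026277676224708557) [0.0424 0.061  0.077 ] [ 0.5379 -0.0556]
top 0.095 18 ((0.5308653116226196, -0.061795346438884735), 0.005684840492904186) [0.0985 0.1038 0.1095] [ 0.532  -0.0613]
side 0.081 260 ((0.5308328866958618, -0.05675134435296059), 0.03292620927095413) [0.082  0.0861 0.0883] [ 0.5365 -0.0551]
side 0.04 426 ((0.5361423492431641, -0.05421410873532295), 0.03171663358807564) [0.0428 0.0616 0.0774] [ 0.5501 -0.0489]
side 0.095 30 ((0.5331177711486816, -0.06112214922904968), 0.005257710348814726) [0.0961 0.1022 0.1068] [ 0.5337 -0.0608]
```

View pics/f.png

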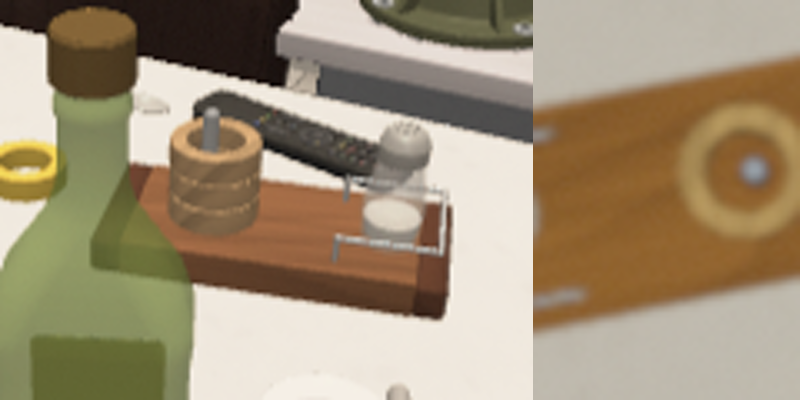

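The picture shows three rings stacked flat, with their top at 86 mm. The post stands upright through them at crop (210,130), its top at about 106 mm, and the pepper is untouched. Handing in.

```bash
python3 -c "
from bench import ctrl
print(ctrl.close_job())"
```

```text
the job is handed in; nothing more can be done
None
```

The job is handed in at about 26 s of the 72 s allowed: the post is fully home in the hidden hole, the loose ring rests flat on the other two, the stacked rings are where they stood, and the arm never went near the shaker, mug or glass.

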